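# Click the trolley divider home beside the glasses

### The arm

A 6-joint arm with a two-finger parallel gripper is mounted at the origin on the work surface. World frame = base frame: x ahead of the robot, y to its left, z up, the work surface at z = 0. Lengths are in m, angles in rad, forces in N, time in s.
With the tool pointing down it reaches from about 0.2 to 0.875 m from the base axis. Payload 3.4 kg.
Tool frame: the origin (TCP) lies between the finger pads; the fingertips stand 25 mm ahead of it and the grasp point (between the pads) lies 6 mm ahead of it (r.nose_length is the z of the fingertips in the tool frame, in m); z points along the fingers, x is the direction in which the jaws open and shut, and the axes are right-handed (so a half turn about z gives the same grasp; the last joint's range is limited). The gripper opens to 94 mm and grips with 3 to 60 N. Pads are 16 mm wide; open, the fingers measure 119 mm over their backs; the gripper's body (75 mm by 177 mm) begins 78 mm behind the grasp point.
Start: joints at [1.086, 0.276, 1.505, -0, 1.361, -0.121], TCP at [0.205, 0.537, 0.23] pointing down, gripper open.
Joint ranges: [-2.89, 2.89], [-0.75, 2.08], [0.22, 2.7], [-1.18, 4.32], [0.11, 2.71], [-2.7, 2.7]. Speed limits (rad/s): [2.57, 2.57, 3.14, 3.14, 3.14, 3.14].

### API

Orientations are given as a unit quaternion [w, x, y, z].
In Python, from plant import r, gripper_to, inverse_kinematics, vision, models, telemetry gives the robot as it stands. Calls block until the motion is done:
- r.move_to(position, orientation): joint-space move of the TCP to a pose.
- r.move_l(position, rot=None, vel=0.15, guard=None): straight line of the TCP; rot=None keeps the orientation; vel is the mean speed in m/s. With guard (N) it stops when the force on the tool has changed by that much, and returns True; else False.
- r.movej(angles): joint-space move.
- gripper_to(opening, f_grip=None): finger opening in m; f_grip is the grip in N (None keeps the last); returns when the fingers have stopped.
- r.hold(seconds).
- inverse_kinematics(position, orientation): joint angles nearest the present ones, or None.
- vision.snapshot(name): name is "side" or "top"; returns the picture (384x512x3 uint8, red, green, blue); there is no depth.
- vision.get_calibration(name): a dict with "fx", "fy", "cx", "cy" (pixels), "position" and "orientation" of the camera in the world. Camera axes: x right, y down, z forward; pixel columns grow to the right and rows downward; lengths in m; the calibration is good to about 2 mm. A picture is of the moment at which its call begins. get_calibration takes no time and is no camera call.
A pose or a line that the arm cannot do raises r.PlanningError and nothing moves.
- r.sign_off(): hands the job in, once; it reports no verdict.
Trained networks look in the newest picture that a camera, given by its name, has taken for a name from the list of things; names that differ only in an ending like _2 or _b are one class to them, and where a whole thing is asked for, a point or a joint stands for the part that bears it (a point fixed in the world has none). Each returns a list of dicts, best first, with "score" (0 to 1); they miss things now and then, are a little off and sometimes report something else, mostly with a low value. They report only what shows in the picture. A call takes as long as a camera call.
- models.boxes_of(thing, camera): "at" ([x, y, z] in m, in world coordinates, good to about 4 mm: the middle of the surface that is visible of it).
- models.regions_of(thing, camera): "pixels" (384x512 bool, what is visible of it).
- models.mark_of(thing, camera): "at" ([x, y, z] in m, in world coordinates, good to about 4 mm: a listed point, or the origin of a listed thing).
Readings, each from a call of its own:
- telemetry.current_t(): time.
- telemetry.current_joints(): joint angles.
- telemetry.current_dq(): joint speeds.
- telemetry.current_joint_efforts(): joint torques, N m.
- telemetry.current_ee_pos(): TCP position.
- telemetry.current_tool_rot(): TCP orientation.
- telemetry.current_wrist_force(): force on the tool from outside, world axes, zero at the start.
- telemetry.current_torque(): the same for the moment, N m.
- telemetry.current_opening(): finger opening in m.
Only numpy, scipy, OpenCV 4.12 (cv2) and the standard library are available. Lean on these libraries where they do the work, as an engineer would, in place of code of your own. Each camera call takes 0.05 s, during which the arm holds its last target.

### The job

Before the trolley is wheeled through the doorway, pen in the glasses: with a fingertip, push the sliding divider along its rail towards the holder with the blue glasses until it clicks into the notch on that side, and leave it there. Stop at the click and do not shove it on through the notch; push it gently from one side only, without pinching it, and leave everything else on the trolley where it stands.

Things in the scene. Friction and masses are not known exactly. Their poses are not given: they have to be found in the camera images.
- rail: aluminium rail fixed to the trolley top, 412 mm long with its end caps, 30 mm wide, 16 mm high. Origin at the centre of its underside. Its y axis runs along the rail (towards the left-hand end), its x axis points away from the robot, towards the two bays behind the rail.
- divider_tab (a point): middle of the divider's upright white plastic push tab, on the rail's centre line, 70 mm above the trolley. Tab: 40 mm across the rail, 16 mm thick along it, from 42 to 100 mm above the trolley. Below it a grey carriage, 54 mm across the rail, 30 mm along it, 42 mm high. An 8 mm panel, top 68 mm high, runs from the tab to 190 mm behind the rail's centre line, between the two bays.
- notch_left: the left-hand notch: 44 mm steel plate on the rail with two 5 mm high round ridges across it, 8 mm either side of its centre. Origin: its centre on the rail top (16 mm high), axes as the rail's. Divider is clicked in when the tab is centred over it. The first ridge takes 6 to 12 N, from 8 mm before its crest; past the crest the force drops and the divider jumps into the dip. The second ridge resists as much.
- notch_right: the right-hand notch: 44 mm steel plate on the rail with two 5 mm high round ridges across it, 8 mm either side of its centre. Origin: its centre on the rail top (16 mm high), axes as the rail's. Divider is clicked in when the tab is centred over it. The first ridge takes 6 to 12 N, from 8 mm before its crest; past the crest the force drops and the divider jumps into the dip. The second ridge resists as much.
- glass_holder: stainless steel tray with four cells, 150 x 150 mm, 35 mm high, loose, holding the four glasses; origin at the centre of its underside. It stands behind the rail (beyond it from the robot), near edge about 40 mm from the rail's centre line, at the left or right end, about 225 mm along the rail from the rail's centre. Not to be moved.
- sugar_pot: white porcelain sugar pot with lid, 92 mm across, 95 mm high, origin at centre of its underside; stands behind the rail at the end opposite the glasses. Not to be moved.
- kettle: white plastic kettle, 164 mm across, 205 mm high, with a black handle reaching 128 mm out along its -x axis; origin at the centre of its underside; far left. Not to be moved.
- mug: white mug, 76 mm across, 85 mm high, on a round 100 mm mint silicone coaster 5 mm thick; origin at the centre of its underside; between robot and rail, to the left. Not to be moved.
- teaspoon: steel teaspoon 140 mm long lying flat along its x axis, between robot and rail, to the right. Not to be moved.
- biscuit_tin: round steel tin 154 mm across, 75 mm high, origin at the centre of its underside; far right. Not to be moved.
- glass0: blue drinking glass, 64 mm across the rim, 85 mm high, standing in a cell of the holder with its rim 88 mm above the trolley; origin at the centre of its underside. Not to be moved.
- glass1: blue drinking glass, 64 mm across the rim, 85 mm high, standing in a cell of the holder with its rim 88 mm above the trolley; origin at the centre of its underside. Not to be moved.
- glass2: blue drinking glass, 64 mm across the rim, 85 mm high, standing in a cell of the holder with its rim 88 mm above the trolley; origin at the centre of its underside. Not to be moved.
- glass3: blue drinking glass, 64 mm across the rim, 85 mm high, standing in a cell of the holder with its rim 88 mm above the trolley; origin at the centre of its underside. Not to be moved.
- carriage: the sliding divider, 0.2 to 0.4 kg; origin on the rail's centre line at the height of the trolley top, below the tab, axes as the rail's. It moves up to 165 mm either side of the rail's centre. It slides along the rail only, with about 0.6 N of friction, and cannot come off. A sprung pin under it rides over the notch ridges.

How it is judged:
At the end, for the whole second after the job is handed in: the divider rests in the notch on the glasses' side, its tab within 3 mm of the notch's centre along the rail, and every other thing is within 15 mm of where it stood (((y of divider_tab in the frame of notch_left between -0.003 and 0.003 m and y of glass_holder in the frame of rail above 0 m) or (y of divider_tab in the frame of notch_right between -0.003 and 0.003 m and y of glass_holder in the frame of rail below 0 m)) and linear speed of carriage below 0.005 m/s and distance of each of glass_holder, sugar_pot, kettle, mug, teaspoon, biscuit_tin, glass0, glass1, glass2, glass3 from where it was at the start of the episode below 0.015 m); the robot touches nothing.
It fails at once if the divider is pushed right through a notch, more than 12 mm past its centre (y of divider_tab in the frame of notch_left above 0.012 m or y of divider_tab in the frame of notch_right below -0.012 m).
It fails at once if the divider is pinched: fingers bear on its left and right faces at once (contact force between any of carriage_c3, carriage_c4 and the fingers above 0.5 N and contact force between any of carriage_c5, carriage_c6 and the fingers above 0.5 N).
It fails at once if the divider is pushed with more than 30 N (contact force between carriage and the arm above 30 N or contact force between carriage and the fingers above 30 N).
It fails at once if the glasses, their holder or another thing on the trolley is moved or lifted by more than 15 mm (distance of any of glass_holder, sugar_pot, kettle, mug, teaspoon, biscuit_tin, glass0, glass1, glass2, glass3 from where it was at the start of the episode above 0.015 m).
It also fails if it takes over 45 s, if anything falls off the work surface, if the arm or the gripper's body presses on something with over 40 N, if the wrist force passes 120 N, or if a joint passes its speed limit or range.

## Working session

There is one attempt and no reset: what is moved stays moved. The work goes in short steps, each a Python script; the robot and the scene stay as the last script left them, time stands still between calls to the robot, and variables do not carry over. Pictures are saved under pics/ and viewed, and the job is handed in when it is done.

```bash
mkdir -p pics; ls; python3 - <<'E'
from plant import r, gripper_to, inverse_kinematics, vision, models, telemetry
import cv2, numpy as np
for c in ["side","top"]:
    im=vision.snapshot(c); cv2.imwrite(f"pics/{c}0.png",im[:,:,::-1])
    k=vision.get_calibration(c); print(c,{a:np.round(b,3).tolist() for a,b in k.items()})
    for n in ["rail","divider_tab","notch_left","notch_right","glass_holder","carriage","sugar_pot","mug","kettle"]:
        print(n,[(np.round(d["at"],4).tolist(),round(d["score"],2)) for d in models.mark_of(n,c)[:2]])
print(telemetry.current_t(),telemetry.current_tool_rot(),telemetry.current_wrist_force(),r.nose_length)
E
```

```text
pics
side {'fx': 394.165, 'fy': 394.165, 'cx': 253.645, 'cy': 186.271, 'position': [0.204, 1.221, 0.864], 'orientation': [0.056, -0.11, 0.87, -0.477]}
rail [([0.5536, 0.0451, -0.0017], 0.86), ([0.3499, -0.2707, -0.0005], 0.46)]
divider_tab [([0.5547, 0.0196, 0.0735], 0.74)]
notch_left [([0.357, 0.5014, -0.0007], 0.58), ([0.5478, 0.1368, 0.0151], 0.56)]
notch_right [([0.5535, 0.0228, 0.0022], 0.47)]
glass_holder [([0.678, -0.1698, 0.0004], 0.8)]
carriage [([0.5516, 0.0202, 0.0015], 0.84)]
sugar_pot [([0.6565, 0.2766, 0.0005], 0.78), ([0.6495, -0.2066, 0.0009], 0.22)]
mug [([0.3456, 0.2778, 0.001], 0.82)]
kettle [([0.3582, 0.4967, -0.0019], 0.88)]
top {'fx': 498.786, 'fy': 498.786, 'cx': 250.748, 'cy': 191.077, 'position': [0.275, -0.001, 1.58], 'orientation': [0.06, -0.696, 0.714, -0.049]}
rail [([0.555, 0.0469, -0.0021], 0.77)]
divider_tab [([0.5566, 0.0226, 0.07], 0.72)]
notch_left [([0.5453, 0.1352, 0.0129], 0.44)]
notch_right [([0.3496, -0.2694, -0.003], 0.66), ([0.5615, -0.0659, 0.0157], 0.49)]
glass_holder [([0.6785, -0.1641, 0.0046], 0.89)]
carriage [([0.5555, 0.0243, 0.0007], 0.71)]
sugar_pot [([0.6516, 0.2765, -0.0002], 0.83), ([0.5557, 0.0458, -0.0027], 0.56)]
mug [([0.3515, 0.2803, 0.0057], 0.61)]
kettle [([0.3562, 0.5013, -0.0005], 0.85)]
1.0 [-2.87550726e-05  8.23353568e-01  5.67528765e-01  4.22854991e-05] [0.00198481 0.47933272 0.37524852] 0.025
```

View pics/side0.png

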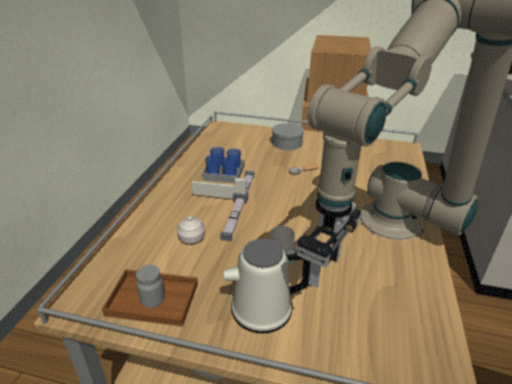

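View pics/top0.png

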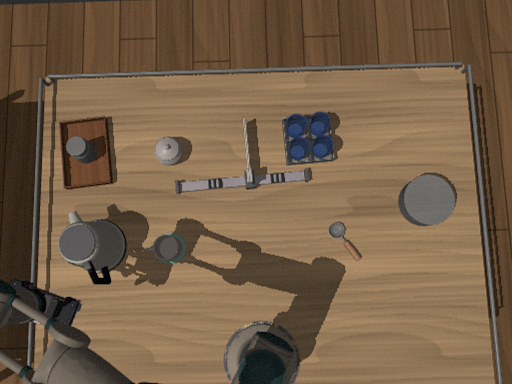

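```bash
python3 - <<'E'
import cv2
im=cv2.imread("pics/top0.png")[160:205,165:325]
cv2.imwrite("pics/top0z.png",cv2.resize(im,None,fx=5,fy=5,interpolation=cv2.INTER_CUBIC))
E
```

```text
(no output)
```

View pics/top0z.png

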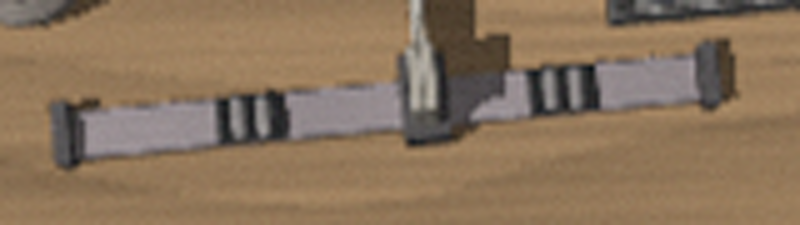

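```bash
cat > h.py <<'E'
import numpy as np
from scipy.spatial.transform import Rotation as Ro
from plant import r, gripper_to, inverse_kinematics, vision, models, telemetry
def ray(c,uv,z):
    k=vision.get_calibration(c); R=Ro.from_quat(k["orientation"],scalar_first=True).as_matrix()
    d=R@np.array([(uv[0]-k["cx"])/k["fx"],(uv[1]-k["cy"])/k["fy"],1]); p=np.array(k["position"])
    return p+d*(z-p[2])/d[2]
L=ray("top",(178.2,186.8),.018);Rt=ray("top",(306.8,174.6),.018)
nl=ray("top",(215.4,183.4),.018);nr=ray("top",(277.8,177.6),.018)
tab=ray("top",(165+424/5,160+82/5),.1)
ey=(L-Rt)/np.linalg.norm(L-Rt); ex=np.array([ey[1],-ey[0],0])
c=(L+Rt)/2
def quat(s=1):
    z=np.array([0,0,-1.]);x=s*ex
    return Ro.from_matrix(np.c_[x,np.cross(z,x),z]).as_quat(scalar_first=True)
def along(p): return float((np.asarray(p)-c)@ey)
def F(): return float(telemetry.current_wrist_force()@ey)
def P(a,z,x=0.): 
    q=c+a*ey+x*ex; return [q[0],q[1],z]
E
python3 - <<'E'
from h import *
print(L,Rt,np.linalg.norm(L-Rt),c,ey)
for n in (nl,nr,tab,[.5566,.0226,.07],[.5547,.0196,.07],[.5453,.1352,0.01],[.5615,-.0659,.016],[.5535,.0455,0]): print(along(n)*1e3,(np.array(n)-c)@ex*1e3)
for s in (1,-1): print(inverse_kinematics(P(along(tab)+.05,.25),quat(s)))
print(telemetry.current_opening())
E
```

```text
[0.53781538 0.25072833 0.018     ] [ 0.56585048 -0.15931027  0.018     ] 0.4109958857127058 [0.55183293 0.04570903 0.018     ] [-0.0682126   0.99767081  0.        ]
86.57395267398773 -0.4152541219406963
-112.79412144734533 -0.8001395621945823
-24.68491893545398 -3.6333422057057554
-23.380378126765972 3.1796402261443633
-26.243786603030294 1.079427880199865
89.72815725115423 -0.41330072268433576
-112.008486373404 2.0314117548845307
-0.3222575570998157 1.6489293472589117
[ 2.84465395e-03  2.34823153e-01  1.51366836e+00 -4.44089210e-16
  1.39310114e+00 -6.54209593e-02]
None
0.0938536927843384
```

```bash
python3 - <<'E'
from h import *
q=quat(1); p=telemetry.current_ee_pos()
r.move_l([p[0],p[1],.31],vel=.2)
r.move_to(P(.032,.22),q)
gripper_to(0.0,10)
r.move_l(P(.032,.088),vel=.12)
print(telemetry.current_t(),telemetry.current_ee_pos(),telemetry.current_wrist_force(),telemetry.current_opening())
import cv2
for n in("side","top"): cv2.imwrite(f"pics/{n}1.png",vision.snapshot(n)[:,:,::-1])
a=cv2.imread("pics/side1.png")[130:290,150:400]; b=cv2.imread("pics/top1.png")[100:260,150:400]
cv2.imwrite("pics/c1.png",np.vstack([cv2.resize(x,None,fx=1.85,fy=1.85,interpolation=2) for x in(a,b)]))
E
```

```text
6.3083 [0.5502703  0.07765308 0.08868237] [ 0.68260505 -0.01988237  0.43813088] 0.0005478563103987047
```

View pics/c1.png

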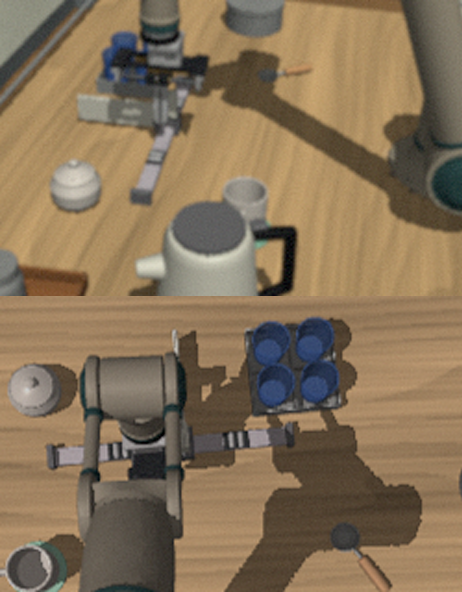

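```bash
python3 - <<'E'
from h import *
f0=F()
g=r.move_l(P(-.070,.088),vel=.03,guard=4)
print(g,along(telemetry.current_ee_pos())*1e3,F()-f0,telemetry.current_t())
vision.snapshot("side");vision.snapshot("top")
for cam in("side","top"):
  for n in("divider_tab","carriage"):
    print(cam,n,[(round(along(d["at"])*1e3,1),round(d["score"],2)) for d in models.mark_of(n,cam)[:2]])
E
```

```text
False -69.97049948970417 -0.15713522168590743 9.9583
side divider_tab [(-0.4, 0.75), (-87.6, 0.7)]
side carriage [(-88.9, 0.95), (-560.8, 0.36)]
top divider_tab []
top carriage []
```

```bash
python3 - <<'E'
from h import *
t=-.070; pk=0; log=[]; f0=F()
while t>-.0925:
    t-=.001 if t<-.076 else .002
    g=r.move_l(P(t,.088),vel=.01,guard=15)
    f=F()-f0; log.append((round(along(telemetry.current_ee_pos())*1e3,1),round(f,1)))
    if g: print("guard"); break
    pk=max(pk,f)
    if pk>3.5 and f<1.5: print("click?"); break
    if telemetry.current_t()>28: break
print(log,telemetry.current_t())
vision.snapshot("side")
for n in("divider_tab","carriage"):
    print(n,[(round(along(d["at"])*1e3,1),round(d["score"],2)) for d in models.mark_of(n,"side")[:2]])
E
```

```text
click?
[(-72.3, -0.7), (-74.2, -0.4), (-76.2, -1.2), (-77.1, -1.3), (-78.1, -0.5), (-78.9, 0.1), (-79.2, 4.3), (-79.5, 6.6), (-80.1, 6.7), (-82.1, 4.8), (-84.2, 1.4)] 13.3083
divider_tab []
carriage [(-101.8, 0.89)]
```

```bash
python3 - <<'E'
from h import *
t=along(telemetry.current_ee_pos()); log=[(round(t*1e3,1),round(F(),1))]
for i in range(5):
    t-=.001
    g=r.move_l(P(t,.088),vel=.01,guard=10)
    f=F(); log.append((round(along(telemetry.current_ee_pos())*1e3,1),round(f,1)))
    if g: print("guard"); break
print(log,telemetry.current_t())
import cv2
im=vision.snapshot("side")
cv2.imwrite("pics/s2.png",cv2.resize(im[150:250,170:290,::-1],None,fx=6,fy=6,interpolation=2))
for n in("divider_tab","carriage"):
    print(n,[(round(along(d["at"])*1e3,1),round(d["score"],2)) for d in models.mark_of(n,"side")[:2]])
E
```

```text
[(-84.3, 2.4), (-86.0, 0.3), (-86.9, -0.4), (-87.6, 0.1), (-88.4, 0.6), (-89.4, -0.0)] 14.7417
divider_tab [(-114.1, 0.85)]
carriage [(-111.9, 0.82), (-303.3, 0.51)]
```

View pics/s2.png

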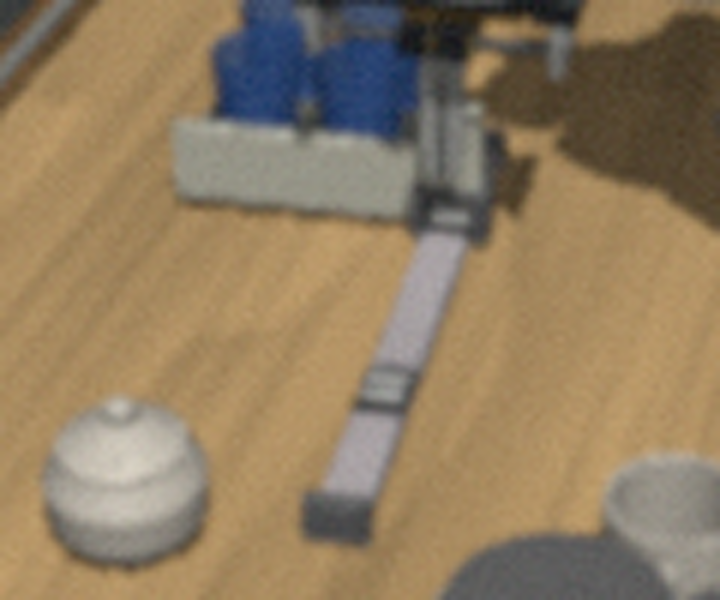

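The force has gone to zero and the divider has jumped ahead to about −113 mm, where the notch is, while the finger face is at about −107 mm. In the picture the carriage (about px 450,215 in the zoom) sits over the far notch. I'll back off the way the finger came, go up, and check.

```bash
python3 - <<'E'
from h import *
import cv2
r.move_l(P(-.05,.088),vel=.08)
r.move_l(P(-.05,.24),vel=.15)
r.move_to(P(.14,.28,-.15),quat(1))
ims=[]
for cam in("side","top"):
  im=vision.snapshot(cam)[:,:,::-1]; ims.append(im)
  for n in("divider_tab","carriage","notch_right","glass_holder","sugar_pot","mug"):
    print(cam,n,[(round(along(d["at"])*1e3,1),np.round(d["at"],3).tolist(),round(d["score"],2)) for d in models.mark_of(n,cam)[:2]])
print(telemetry.current_t(),telemetry.current_wrist_force())
a=cv2.resize(ims[0][130:210,160:290],None,fx=5,fy=5,interpolation=2)[:300,:650]
b=cv2.resize(ims[1][150:210,190:320],None,fx=5,fy=5,interpolation=2)
cv2.imwrite("pics/c3.png",np.vstack([a,b]))
E
```

```text
side divider_tab [(-114.6, [0.564, -0.068, 0.073], 0.55)]
side carriage [(-111.0, [0.56, -0.065, 0.002], 0.61)]
side notch_right [(-113.5, [0.558, -0.068, 0.013], 0.4)]
side glass_holder [(-222.0, [0.677, -0.168, -0.001], 0.6)]
side sugar_pot [(225.4, [0.656, 0.279, -0.002], 0.71)]
side mug [(242.6, [0.348, 0.275, 0.002], 0.79)]
top divider_tab [(-114.9, [0.564, -0.069, 0.072], 0.65)]
top carriage [(-112.5, [0.564, -0.066, 0.001], 0.92)]
top notch_right [(-111.4, [0.562, -0.065, 0.016], 0.37)]
top glass_holder [(-220.5, [0.677, -0.167, 0.006], 0.74), (-186.3, [0.642, -0.135, 0.004], 0.39)]
top sugar_pot [(224.4, [0.647, 0.277, -0.001], 0.93), (248.0, [0.351, 0.281, 0.01], 0.42)]
top mug [(246.7, [0.35, 0.279, 0.007], 0.84), (-111.0, [0.564, -0.065, 0.068], 0.53)]
18.3667 [ 0.30292092 -0.31628952  0.58941185]
```

View pics/c3.png

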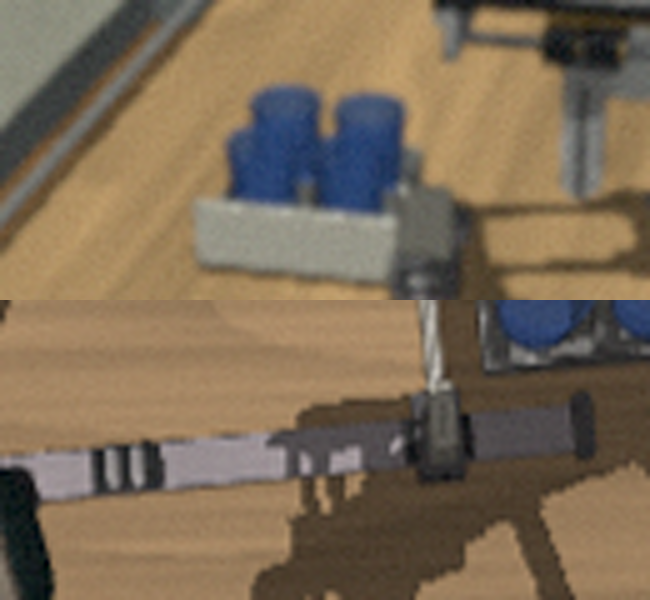

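```bash
python3 - <<'E'
from h import *
r.hold(0.3); r.sign_off()
E
```

```text
the job is handed in; nothing more can be done
```

The divider is clicked into the right-hand notch, on the blue glasses' side, and I handed the job in at about 19 s of the 45 s allowed.

**What I did:** I closed the gripper and pushed the left face of the tab along the rail with the fingertips. The first ridge took about 7 N. The force then dropped to zero and the divider jumped ahead of the finger, so I stopped, backed off the same way and lifted clear.

**Last checks:**
- **Divider position:** the camera estimates put the tab and carriage at −111 to −115 mm along the rail. The notch centre is at about −113 mm (estimates −111 to −114). The top picture shows the carriage centred at the same pixel column where I had measured the notch, about 278.
- **Limits of that check:** the networks are only good to about 4 mm, so they can't confirm the 3 mm tolerance on their own. The force drop and the jump do support it.
- **Other things on the trolley:** the holder, sugar pot and mug read within network noise of where they started. I didn't measure the kettle, teaspoon, biscuit tin or the individual glasses again.
- **Missed or doubtful reports:** the networks sometimes missed the divider while the arm hid it from the top camera, and gave a few wrong second guesses, which I ignored.

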